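Line up the drone motors by size

ROBOT

A 6-joint arm with a two-finger parallel gripper is mounted at the origin on the work surface. World frame = base frame: x ahead of the robot, y to its left, z up, the work surface at z = 0. Lengths are in mm, angles in rad, forces in N, time in s.
With the tool pointing down it reaches from about 350 to 975 mm from the base axis. Payload 17.4 kg.
Tool frame: the origin (TCP) lies on the mounting face of the last link; the fingertips stand 173 mm ahead of it and the grasp point (between the pads) lies 155 mm ahead of it; z points along the fingers, y is the direction in which the jaws open and shut (so a half turn about z gives the same grasp; the last joint's range is limited). The gripper opens to 85 mm and grips with 20 to 120 N. Pads are 22 mm wide; open, the fingers measure 114 mm over their backs; the gripper's body (76 mm by 85 mm) begins 54 mm behind the grasp point. The pads swing forward as they close: fully open they stand 13 mm farther back than shut.
Start: joints at [-0.038, 0.116, 1.442, -0, 1.584, -0.038], TCP at [675.007, -0.009, 404.703] pointing down, gripper open.
Joint ranges: [-2.83, 2.83], [-0.83, 2.19], [0.07, 2.5], [-1.14, 4.28], [0.01, 3], [-2.97, 2.97]. Speed limits (rad/s): [1.89, 1.89, 2.22, 3.14, 3.14, 3.14].

INTERFACE

Orientations are given as a unit quaternion [x, y, z, w].
In Python, from station import get_obs, grab_frame, job_done gives the robot as it stands.
- The arm moves only by the tool apply_moves, never from a script. Its argument "deltas" is a list of rows, each a list of 5 numbers: the opening in per cent of the stroke, from 0 (shut) to 100 (fully open), then the shift along the tool's x, y, z in cm, then the turn about the tool's z in rad. A call has 1 to 5 rows; each row shifts and turns the commanded pose from where the row before left it, along the tool's axes as they then stand; what a row does not reach is not made up. A row lasts 1/8 s, in which the tool goes at most 62.5 mm and 10.7 degrees, less where a joint would pass 70% of its speed; a pose out of reach is approached as far as the arm can. A call with a gripper value outside its range is refused whole. The fingers move at their own pace and stop on an object; "squeeze" is the grip in N (left out, the last holds). Time passes only in rows, so rows that do not move let the fingers close. It gives the time, the measured TCP pose, the force and the opening at its end, in the units of the state.
- get_obs(): the state, without advancing time (a new reading comes with each control period).
- grab_frame(name): name is "scene" or "side" or "wrist"; returns a dict with "img" (400x640x3 uint8, red, green, blue), "z_map" (400x640 float32, mm along the optical axis (not along the pixel's ray), 0 where there is no reading), "intrinsics" (3x3 intrinsics, pixels), "world_to_cam" (4x4, takes a point from world to camera coordinates). Camera axes: x right, y up, looking along -z (the intrinsics and any distortion apply to the point x, -y, -z); pixel columns grow to the right and rows downward; lengths in mm; the calibration is good to about 2 mm. The wrist camera is an equidistant fisheye: a pixel r from the principal point sees the ray r / f radians off the axis. A picture is of the moment at which its call begins.
- job_done(): hands the job in, once; it reports no verdict.
The state is a dict: "clock": time; "qpos": joint angles; "qvel": joint speeds; "tau": joint torques, N m; "position": TCP position; "ee_rot": TCP orientation; "force": force on the tool from outside, world axes, zero at the start; "ft_torque": the same for the moment, N m; "grip_width": finger opening in mm.
Only numpy, scipy, OpenCV 4.12 (cv2) and the standard library are available. Lean on these libraries where they do the work, as an engineer would, in place of code of your own. Each camera call takes 0.05 s, during which the arm holds its last target.

TASK

Stand the four loose motors upright on the ring marks of the orange strip, one centred on each mark, in order of size: the smallest on the mark next to the red post, growing to the largest at the grey post. Leave the green propeller where it lies.

Things in the scene. Friction and masses are not known exactly. Their poses are not given: they have to be found in the camera images.
- motor_a_center (a point): the smallest of four loose brushless motors: an upright dark steel can 22 mm in diameter with a red band, standing on a slightly narrower silver foot; 26 mm tall from its flat underside to the top of the can (a thin 5 mm shaft stub sticks up 6 mm more). The point is on its axis, 13 mm above its underside; z points up out of the top. Grip the can by its side, which runs from 9 mm above the underside to its top.
- motor_b_center (a point): the second smallest of four loose brushless motors: an upright dark steel can 34 mm in diameter with a red band, standing on a slightly narrower silver foot; 34 mm tall from its flat underside to the top of the can (a thin 5 mm shaft stub sticks up 6 mm more). The point is on its axis, 17 mm above its underside; z points up out of the top. Grip the can by its side, which runs from 9 mm above the underside to its top.
- motor_c_center (a point): the second largest of four loose brushless motors: an upright dark steel can 46 mm in diameter with a red band, standing on a slightly narrower silver foot; 42 mm tall from its flat underside to the top of the can (a thin 5 mm shaft stub sticks up 6 mm more). The point is on its axis, 21 mm above its underside; z points up out of the top. Grip the can by its side, which runs from 9 mm above the underside to its top.
- motor_d_center (a point): the largest of four loose brushless motors: an upright dark steel can 58 mm in diameter with a red band, standing on a slightly narrower silver foot; 50 mm tall from its flat underside to the top of the can (a thin 5 mm shaft stub sticks up 6 mm more). The point is on its axis, 25 mm above its underside; z points up out of the top. Grip the can by its side, which runs from 9 mm above the underside to its top.
- mark_1: flat printed ring mark, 68 mm in diameter, black outline, white inside, with a black centre dot, at one end of the row. The four identical marks stand 90 mm apart in one straight row on a fixed orange strip (90 x 470 mm, 6 mm thick, lying on the table). Origin at the mark's centre on the strip's top, 6 mm above the table; x runs across the strip, y along the row. The numbers do not tell where the row begins: the red post does.
- mark_2: flat printed ring mark, 68 mm in diameter, black outline, white inside, with a black centre dot, next to mark 1. The four identical marks stand 90 mm apart in one straight row on a fixed orange strip (90 x 470 mm, 6 mm thick, lying on the table). Origin at the mark's centre on the strip's top, 6 mm above the table; x runs across the strip, y along the row. The numbers do not tell where the row begins: the red post does.
- mark_3: flat printed ring mark, 68 mm in diameter, black outline, white inside, with a black centre dot, next to mark 4. The four identical marks stand 90 mm apart in one straight row on a fixed orange strip (90 x 470 mm, 6 mm thick, lying on the table). Origin at the mark's centre on the strip's top, 6 mm above the table; x runs across the strip, y along the row. The numbers do not tell where the row begins: the red post does.
- mark_4: flat printed ring mark, 68 mm in diameter, black outline, white inside, with a black centre dot, at the other end of the row. The four identical marks stand 90 mm apart in one straight row on a fixed orange strip (90 x 470 mm, 6 mm thick, lying on the table). Origin at the mark's centre on the strip's top, 6 mm above the table; x runs across the strip, y along the row. The numbers do not tell where the row begins: the red post does.
- red_post: fixed round red post, 20 mm wide and 30 mm tall, on the row's line at one end of the strip, 77 mm beyond the last mark there; it shows the end where the row begins with the smallest motor. A like post in grey stands at the other end; which end is red varies. Origin at the centre of its foot on the strip.
- propeller: loose green three-blade propeller, 126 mm across and 7 mm thick, lying flat on the table to the left of the work; origin at the centre of its underside. To be left where it is.

How it is judged:
By the outcome, as a careful person would: the job done as asked, in the order asked, and still so for the second after the job is handed in, with the robot touching nothing.
It also fails if it takes over 104 s, if anything falls off the work surface, if the arm or the gripper's body presses on something with over 40 N, if the wrist force passes 120 N, or if a joint passes its speed limit or range.

## Working session

There is one attempt and no reset: what is moved stays moved. The work goes in short steps, Python scripts to look and compute and a tool call to move; the robot and the scene stay as the last step left them, time stands still between calls to the robot, and variables do not carry over. Pictures are saved under pics/ and viewed, and the job is handed in when it is done.

Besides the shell and the picture viewer there is one more tool, called after "Emit:" by a JSON object that holds its "api" and its "payload", one argument or row to a line. apply_moves: Moves the arm, as the interface text tells. Its arguments: {"type":"object","properties":{"deltas":{"type":"array"},"squeeze":{"type":"number"}},"required":["deltas"]}

```bash
ls; mkdir -p pics
python3 - <<'E'
from station import *
import cv2,pickle
print(get_obs())
for n in ["scene","side","wrist"]:
    f=grab_frame(n); cv2.imwrite(f"pics/{n}0.png",f["img"][:,:,::-1]); pickle.dump(f,open(f"{n}0.pkl","wb")); print(n,f["intrinsics"],f["world_to_cam"])
E
```

```text
pics
{'clock': 0.0, 'qpos': array([-3.78254758e-02,  1.16513961e-01,  1.44224249e+00, -6.75897322e-06,
        1.58401111e+00, -3.78014962e-02]), 'qvel': array([ 0.00065507,  0.00041235,  0.00059525,  0.00145843, -0.00038659,
       -0.0014425 ]), 'tau': array([-3.01628024e-03, -7.32023120e+01, -6.32483125e+01, -3.67824050e-04,
        6.55109907e-03, -4.52531231e-05]), 'position': array([ 6.75020578e+02, -2.76921569e-02,  4.03957333e+02]), 'ee_rot': array([ 7.07115167e-01,  7.07098151e-01, -4.01869786e-04, -4.28501645e-04]), 'force': array([-0.32234278, -0.52689737, -0.71379855]), 'ft_torque': array([-0.02079258,  0.00823387,  0.0526645 ]), 'grip_width': 85.036799382865}
scene [[480.3837885   0.        324.6578866]
 [  0.        480.3837885 203.3213942]
 [  0.          0.          1.       ]] [[-7.61378496e-01  6.48137399e-01  1.48559025e-02  3.73684274e+02]
 [-5.17464494e-01 -6.21359976e-01  5.88338574e-01  3.30445613e+02]
 [ 3.90555097e-01  4.40260936e-01  8.08478215e-01 -1.24016727e+03]
 [ 0.00000000e+00  0.00000000e+00  0.00000000e+00  1.00000000e+00]]
side [[391.31048099   0.         312.85216115]
 [  0.         391.31048099 200.58288191]
 [  0.           0.           1.        ]] [[ 8.70568856e-01 -4.91952885e-01 -9.60343892e-03 -4.39282860e+02]
 [ 2.52054933e-01  4.29109024e-01  8.67371752e-01 -2.30749745e+02]
 [-4.22585114e-01 -7.57527428e-01  4.97568104e-01 -5.50615943e+02]
 [ 0.00000000e+00  0.00000000e+00  0.00000000e+00  1.00000000e+00]]
wrist [[309.70691629   0.         315.17116492]
 [  0.         309.70691629 198.46821619]
 [  0.           0.           1.        ]] [[ 9.99999415e-01 -6.20631131e-04 -8.85888880e-04 -6.75108179e+02]
 [ 3.03197400e-04  9.47011339e-01 -3.21199987e-01  4.18651812e+01]
 [ 1.03829353e-03  3.21199530e-01  9.47010973e-01 -3.80575009e+02]
 [ 0.00000000e+00  0.00000000e+00  0.00000000e+00  1.00000000e+00]]
```

View pics/scene0.png

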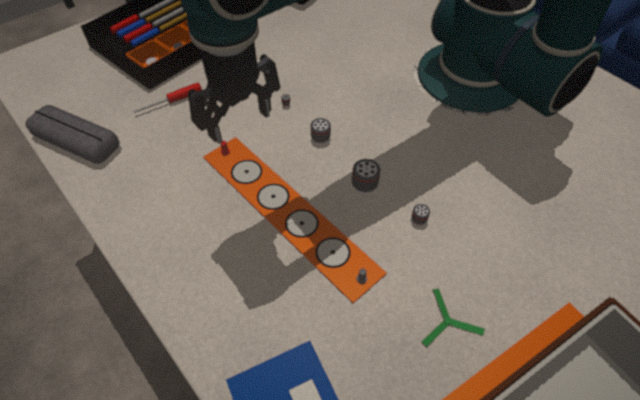

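View pics/side0.png

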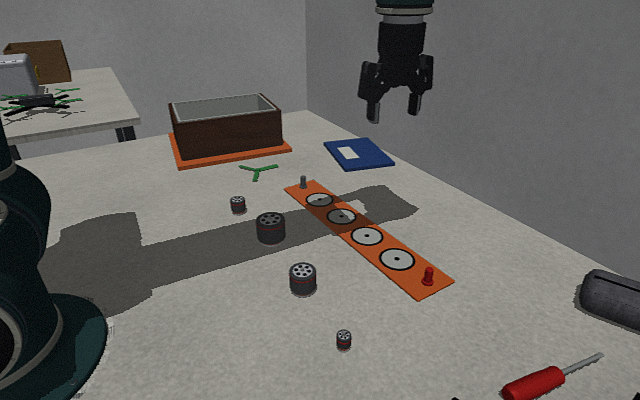

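View pics/wrist0.png

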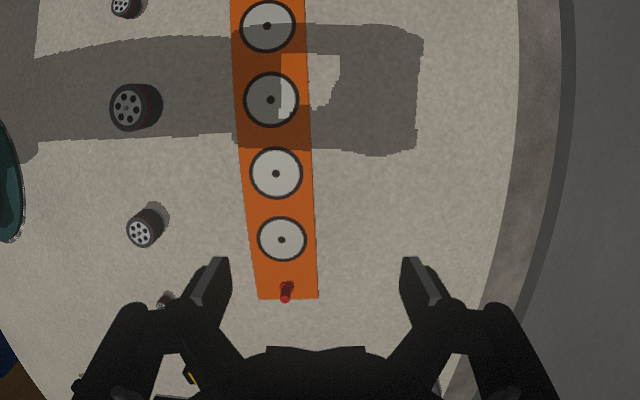

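The scene picture shows the red post at (225,150) and the grey one at (362,275). The mark dots are near (247,171), (273,196), (302,223) and (333,252). The motors are at about (286,100) for a, (420,213) for b, (320,130) for c and (366,173) for d. I'll measure them next.

```bash
cat > h.py <<'E'
import numpy as np, cv2, pickle
def rays(f,uv,fish=False):
    K=f["intrinsics"];uv=np.atleast_2d(np.float64(uv))
    x=(uv[:,0]-K[0,2])/K[0,0]; y=(uv[:,1]-K[1,2])/K[1,1]
    if fish:
        r=np.hypot(x,y)+1e-12; d=np.stack([np.sin(r)*x/r,-np.sin(r)*y/r,-np.cos(r)],1)
    else: d=np.stack([x,-y,-np.ones_like(x)],1)
    W=f["world_to_cam"];R=W[:3,:3];c=-R.T@W[:3,3]
    return c,d@R
def onz(f,uv,z,fish=False):
    c,d=rays(f,uv,fish); t=(z-c[2])/d[:,2]; return c+t[:,None]*d
def cloud(f,fish=False):
    v,u=np.mgrid[0:400,0:640]; c,d=rays(f,np.stack([u.ravel(),v.ravel()],1),fish)
    W=f["world_to_cam"]; dc=d@W[:3,:3].T
    P=c+d*(f["z_map"].ravel()/-dc[:,2])[:,None]
    return P.reshape(400,640,3)
E
python3 - <<'E'
from h import *
for n in ["scene","side","wrist"]:
    f=pickle.load(open(n+"0.pkl","rb")); fi=n=="wrist"
    P=cloud(f,fi); ok=(f["z_map"]>0)
    g=f["img"].astype(int)
    m=ok&(P[...,2]>14)&(P[...,2]<58)&(P[...,0]>380)&(P[...,0]<900)&(abs(P[...,1])<500)
    k,l,s,c=cv2.connectedComponentsWithStats(m.astype(np.uint8))
    print(n)
    for i in range(1,k):
        if s[i,4]<30: continue
        q=P[l==i]; zt=np.percentile(q[:,2],90); t=q[q[:,2]>zt-3]
        print(np.round(c[i]),s[i,4],"top z",round(zt,1),"bbox ctr top",((t.max(0)+t.min(0))/2).round(1),"size",np.ptp(t,axis=0).round(1))
    # zoomed picture
    cr={"scene":(190,80,260,220),"side":(210,170,260,190),"wrist":(90,0,260,310)}[n]
    x,y,w,h=cr; cv2.imwrite(f"pics/{n}0z.png",cv2.resize(f["img"][y:y+h,x:x+w,::-1],None,fx=min(780/w,590/h),fy=min(780/w,590/h),interpolation=cv2.INTER_CUBIC))
    # dots
    d={"scene":[(247,171),(273,196),(302,223),(333,252)],"side":[(397,259),(367,236),(341,216),(319,200)],"wrist":[(281,240),(276,173),(270,100),(267,26)]}[n]
    G=cv2.cvtColor(f["img"],cv2.COLOR_RGB2GRAY).astype(float)
    o=[]
    for u,v in d:
        p=G[v-4:v+5,u-4:u+5]; w=np.clip(np.median(p)-10-p,0,None); V,U=np.mgrid[v-4:v+5,u-4:u+5]
        o.append(((w*U).sum()/w.sum(),(w*V).sum()/w.sum()))
    print(np.round(o,1).tolist(),onz(f,o,6,fi).round(1))
E
```

```text
scene
[168.  64.] 966 top z 53.3 bbox ctr top [ 588.3 -482.1   54.1] size [155.9  27.    7.6]
[182.  92.] 287 top z 26.4 bbox ctr top [ 607.  -391.    26.2] size [80.2 24.6  5.7]
[285.  99.] 76 top z 28.0 bbox ctr top [ 434.4 -211.2   28.1] size [20.7 20.6  6.2]
[148. 106.] 37 top z 17.7 bbox ctr top [ 692.3 -403.5   17.2] size [46.1  9.9  4.7]
[ 81. 135.] 2334 top z 51.8 bbox ctr top [ 857.  -409.4   52. ] size [ 85.9 180.8   6.5]
[320. 129.] 417 top z 44.0 bbox ctr top [441.7 -75.2  46.2] size [43.1 45.3 10.3]
[224. 146.] 64 top z 36.3 bbox ctr top [ 633.5 -171.1   36. ] size [12.3  9.8  4.9]
[365. 174.] 764 top z 52.0 bbox ctr top [455.3  87.7  52.6] size [57.3 57.8  7.2]
[420. 213.] 287 top z 36.1 bbox ctr top [434.9 225.6  36.7] size [32.8 32.1  7.1]
[362. 274.] 82 top z 37.4 bbox ctr top [615.7 249.8  36.7] size [12.9 11.9  4.2]
[[246.2, 171.1], [272.8, 195.8], [301.3, 222.7], [332.2, 251.3]] [[629.1 -98.    6. ]
 [625.1  -8.    6. ]
 [621.7  81.8   6. ]
 [617.6 170.9   6. ]]
side
[302. 180.] 53 top z 35.4 bbox ctr top [613.2 246.5  34.8] size [11.5 14.8  4.4]
[237. 203.] 194 t
[... 761 characters left out ...]
r top [434.3 218.   36.8] size [33.3 25.3  8.9]
[134. 107.] 2039 top z 51.2 bbox ctr top [455.5  84.8  52.6] size [58.2 56.8  8.9]
[144. 228.] 1034 top z 43.1 bbox ctr top [440.9 -77.4  44.9] size [46.4 45.6  9.4]
[285. 294.] 157 top z 36.2 bbox ctr top [ 633.5 -175.5   35.4] size [12.5 12.6  3.9]
[161. 303.] 103 top z 27.3 bbox ctr top [ 432.6 -211.    28.2] size [19.  15.3  7.1]
[188. 376.] 123 top z 28.9 bbox ctr top [ 438.8 -390.7   28.1] size [23.4 36.6  4.2]
[435. 387.] 50 top z 47.7 bbox ctr top [ 892.7 -392.8   46.9] size [13.2 34.2  4.2]
[[281.2, 239.3], [275.4, 173.0], [270.5, 98.8], [267.6, 25.2]] [[630.  -99.5   6. ]
 [626.2  -9.3   6. ]
 [622.7  81.1   6. ]
 [619.8 170.8   6. ]]
```

```bash
ls pics
```

```text
scene0.png
scene0z.png
side0.png
side0z.png
wrist0.png
wrist0z.png
```

Measurements from the three cameras agree to within about 2 mm:

| Item | x, y (mm) |
|---|---|
| Mark next to red post | (630, -98.7) |
| Second mark | (626.2, -8.6) |
| Third mark | (622.5, 81.5) |
| Mark next to grey post | (618.8, 170.7) |
| a | (433.5, -213) |
| b | (433.5, 224.5) |
| c | (440.5, -77) |
| d | (454.5, 85.5) |

In the tool frame, x is world y, y is world x and z is down. I'll start with d.

Emit:
{"api": "apply_moves", "payload": {
  "deltas": [
    [100,1.71,-4.41,2,0],
    [100,1.71,-4.41,2,0],
    [100,1.71,-4.41,2,0],
    [100,1.71,-4.41,2,0],
    [100,1.71,-4.41,2,0]
  ],
  "squeeze": 60
}}

```text
clock: 0.78
position: [453.0, 85.8, 303.8]
ee_rot: [0.707, 0.707, -0.0, -0.0]
force: [0.9, 0.4, 0.3]
grip_width: 85.2
```

Emit:
{"api": "apply_moves", "payload": {
  "deltas": [
    [100,0,0,0,0],
    [100,0,0,0,0]
  ]
}}

```text
clock: 1.02
position: [454.8, 85.5, 305.3]
ee_rot: [0.707, 0.707, 0.0, 0.0]
force: [0.4, 0.9, 0.3]
grip_width: 85.3
```

```bash
cat >> h.py <<'E'
def look(name,tag,zoom=None):
    from station import grab_frame
    f=grab_frame(name); im=f["img"][:,:,::-1]
    if zoom:
        x,y,w,h=zoom; s=min(780/w,590/h); im=cv2.resize(im[y:y+h,x:x+w],None,fx=s,fy=s,interpolation=cv2.INTER_CUBIC)
    cv2.imwrite(f"pics/{tag}.png",im); pickle.dump(f,open(tag+".pkl","wb")); return f
E
python3 - <<'E'
from h import *
from station import *
f=look("wrist","w1"); print(get_obs()["position"],get_obs()["ee_rot"])
P=cloud(f,True); z=P[...,2]
m=(f["z_map"]>0)&(z>14)&(z<58)&(P[...,0]>380)&(P[...,0]<600)&(P[...,1]>-300)
k,l,s,c=cv2.connectedComponentsWithStats(m.astype(np.uint8))
for i in range(1,k):
    if s[i,4]<60: continue
    q=P[l==i]; zt=np.percentile(q[:,2],85); t=q[abs(q[:,2]-zt)<2]
    print(c[i].round(),s[i,4],zt.round(1),((t.max(0)+t.min(0))/2).round(1),np.ptp(t,axis=0).round(1))
E
```

```text
[455.12244934  85.35020414 305.38599262] [7.07147309e-01 7.07066066e-01 3.77433014e-04 3.46640743e-04]
[288.  30.] 1526 35.1 [433.7 222.2  35. ] [33.  32.9  3.8]
[314. 201.] 4551 51.0 [454.7  84.7  50.9] [56.3 57.3  3.7]
[302. 334.] 1203 42.7 [440.7 -68.1  42.5] [43.7 25.6  3.7]
```

View pics/w1.png

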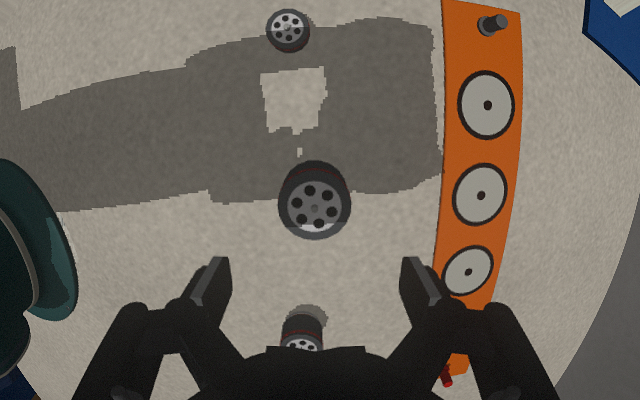

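The wrist view shows d at pixel (314,201), which is (454.7, 84.7), right under the tool. I'll descend to TCP z = 187 and grip.

Emit:
{"api": "apply_moves", "payload": {
  "deltas": [
    [100,0,0,4,0],
    [100,0,0,4,0],
    [100,0,0,3.8,0],
    [100,0,0,0,0],
    [100,0,0,0,0]
  ]
}}

```text
clock: 1.7
position: [455.4, 85.4, 188.3]
ee_rot: [0.707, 0.707, 0.0, 0.0]
force: [0.3, -0.3, 0.3]
grip_width: 85.6
```

Emit:
{"api": "apply_moves", "payload": {
  "deltas": [
    [50,0,0,0,0],
    [40,0,0,0,0],
    [30,0,0,0,0],
    [30,0,0,0,0],
    [30,0,0,0,0]
  ]
}}

```text
clock: 2.33
position: [455.0, 85.5, 188.4]
ee_rot: [0.707, 0.707, 0.001, 0.001]
force: [-1.9, -1.5, 9.4]
grip_width: 57.1
```

Run:
```python
from h import *
from station import *
look("side","s1",(180,150,280,200)); print(get_obs())
```

```text
{'clock': 2.375, 'qpos': array([ 1.30719287e-01, -2.10985751e-01,  2.11957165e+00, -1.03212297e-04,
        1.23068246e+00,  1.30779613e-01]), 'qvel': array([ 9.69676504e-05, -6.49623856e-04, -1.73839341e-04, -1.05240230e-03,
        2.30136160e-04, -3.06690252e-04]), 'tau': array([ 2.12317840e-01, -3.49042511e+01, -5.27267504e+01,  1.15933141e-01,
       -7.87952375e-01,  3.08399707e-03]), 'position': array([455.00226703,  85.52669324, 188.43749924]), 'ee_rot': array([0.7071155 , 0.70709711, 0.00089225, 0.00074622]), 'force': array([-1.62215533, -0.91949552, 10.19608061]), 'ft_torque': array([-0.12771058,  0.54467167, -0.00582384]), 'grip_width': 56.76167858440723}
```

View pics/s1.png

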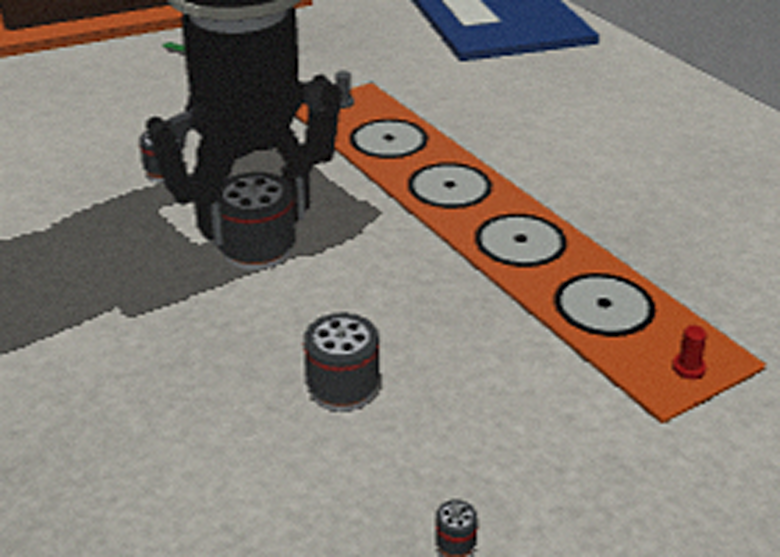

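d is gripped (56.8 mm reading). Next I'll lift it and carry it to the grey-post mark.

Emit:
{"api": "apply_moves", "payload": {
  "deltas": [
    [30,0,0,-2,0],
    [30,0,0,-4,0],
    [30,0,0,-4,0],
    [30,0,0,0,0]
  ]
}}

```text
clock: 2.88
position: [454.9, 85.6, 290.3]
ee_rot: [0.707, 0.707, 0.002, 0.002]
force: [-0.2, 0.4, -3.1]
grip_width: 56.2
```

Emit:
{"api": "apply_moves", "payload": {
  "deltas": [
    [30,1.06,2.05,0,0],
    [30,2.13,4.1,0,0],
    [30,2.13,4.1,0,0],
    [30,2.13,4.1,0,0],
    [30,1.07,2.05,0,0]
  ]
}}

```text
clock: 3.5
position: [619.8, 171.6, 285.0]
ee_rot: [0.707, 0.707, -0.001, -0.0]
force: [0.0, -0.6, -2.6]
grip_width: 56.4
```

Emit:
{"api": "apply_moves", "payload": {
  "deltas": [
    [30,0,0,2,0],
    [30,0,0,2,0],
    [30,0,0,0,0],
    [30,0,0,0,0]
  ]
}}

```text
clock: 4.0
position: [618.2, 170.4, 247.1]
ee_rot: [0.707, 0.707, 0.0, 0.0]
force: [0.0, 0.0, -2.4]
grip_width: 56.7
```

```bash
cat >> h.py <<'E'
def tops(f,fish,x0,x1,y0,y1,z0,z1):
    P=cloud(f,fish); z=P[...,2]
    m=(f["z_map"]>0)&(z>z0)&(z<z1)&(P[...,0]>x0)&(P[...,0]<x1)&(P[...,1]>y0)&(P[...,1]<y1)
    k,l,s,c=cv2.connectedComponentsWithStats(m.astype(np.uint8))
    for i in range(1,k):
        if s[i,4]<60: continue
        q=P[l==i]; zt=np.percentile(q[:,2],85); t=q[abs(q[:,2]-zt)<2]
        print(c[i].round(),s[i,4],zt.round(1),((t.max(0)+t.min(0))/2).round(1),np.ptp(t,axis=0).round(1))
E
python3 - <<'E'
from h import *
from station import *
f=look("wrist","w2"); look("side","s2",(220,60,240,200)); o=get_obs();print(o["position"],o["ee_rot"],o["force"],o["grip_width"])
E
```

```text
[618.47965382 170.56698895 247.69810206] [7.07159618e-01 7.07053592e-01 5.90859900e-04 3.78292690e-04] [ 0.87533326 -0.72342527 -2.54008762] 56.655903166398645
```

View pics/w2.png

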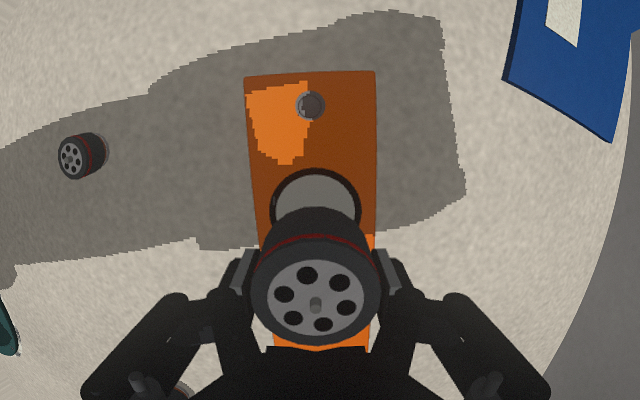

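View pics/s2.png

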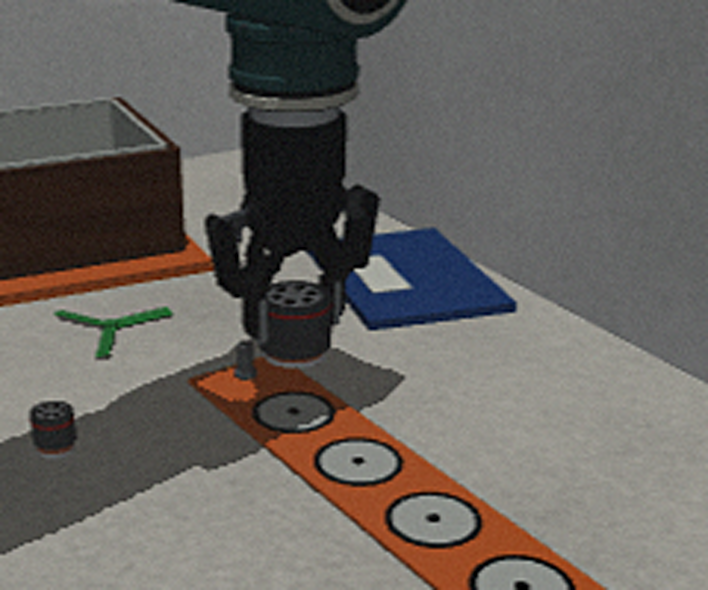

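d is held level. In the wrist view its shaft is near (315,303) and the mark is just ahead of it. I'll check the shaft's x, y while held.

Run:
```python
from h import *
f=pickle.load(open("w2.pkl","rb"))
tops(f,True,560,680,100,240,95,125)
print(onz(f,[(315,303)],115,True))
im=f["img"][150:360,220:420,::-1]; cv2.imwrite("pics/w2z.png",cv2.resize(im,None,fx=2.8,fy=2.8,interpolation=cv2.INTER_CUBIC))
f=pickle.load(open("s2.pkl","rb")); tops(f,False,560,680,100,240,95,125)
```

```text
[316. 287.] 15019 109.9 [618.6 170.3 109.9] [83.6 58.2  4. ]
[199. 303.] 125 124.4 [572.4 177.  123.7] [7.9 1.4 2.6]
[[618.68285198 173.285171   115.        ]]
[320. 162.] 497 114.8 [617.5 168.2 114.9] [84.1 22.   3.6]
```

View pics/w2z.png

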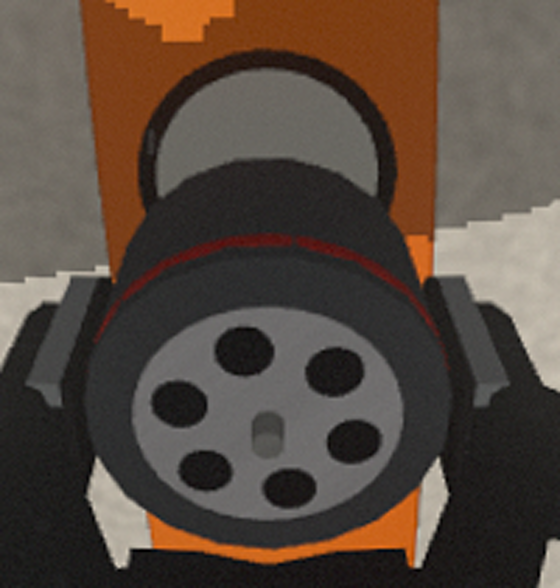

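The held motor is centred at (618.6, 170.3), on the mark. Lowering 53 mm.

Emit:
{"api": "apply_moves", "payload": {
  "deltas": [
    [30,0,0,2,0],
    [30,0,0,2,0],
    [30,0,0,1,0],
    [30,0,0,0.2,0],
    [30,0,0,0,0]
  ]
}}

```text
clock: 4.72
position: [618.6, 170.7, 194.4]
ee_rot: [0.707, 0.707, -0.0, -0.0]
force: [0.1, 0.3, -2.4]
grip_width: 56.5
```

Emit:
{"api": "apply_moves", "payload": {
  "deltas": [
    [30,0,0,0.1,0],
    [30,0,0,0,0]
  ]
}}

```text
clock: 4.97
position: [618.5, 170.7, 193.8]
ee_rot: [0.707, 0.707, 0.0, 0.0]
force: [0.3, -0.5, -1.8]
grip_width: 57.0
```

Emit:
{"api": "apply_moves", "payload": {
  "deltas": [
    [30,0,0,0.05,0],
    [30,0,0,0.05,0],
    [30,0,0,0,0]
  ]
}}

```text
clock: 5.35
position: [618.6, 170.7, 193.7]
ee_rot: [0.707, 0.707, 0.0, 0.0]
force: [-6.1, -1.6, 7.6]
grip_width: 56.6
```

Contact (about 10 N of change). Release slowly and go up.

Emit:
{"api": "apply_moves", "payload": {
  "deltas": [
    [72,0,0,0,0],
    [80,0,0,0,0],
    [90,0,0,0,0],
    [100,0,0,0,0]
  ]
}}

```text
clock: 5.85
position: [618.5, 170.7, 192.7]
ee_rot: [0.707, 0.707, 0.0, 0.0]
force: [-0.2, 0.1, -0.6]
grip_width: 85.3
```

Emit:
{"api": "apply_moves", "payload": {
  "deltas": [
    [100,0,0,-3,0],
    [100,0,0,-5,0],
    [100,0,0,-4,0]
  ]
}}

```text
clock: 6.22
position: [618.5, 170.7, 314.7]
ee_rot: [0.707, 0.707, 0.0, 0.0]
force: [-0.1, 0.1, 0.2]
grip_width: 85.3
```

Next is b, at about (433.5, 222.7).

Emit:
{"api": "apply_moves", "payload": {
  "deltas": [
    [100,1.04,-3.7,0,0],
    [100,1.04,-3.7,0,0],
    [100,1.04,-3.7,0,0],
    [100,1.04,-3.7,0,0],
    [100,1.04,-3.7,0,0]
  ]
}}

```text
clock: 6.85
position: [432.3, 222.9, 312.7]
ee_rot: [0.707, 0.707, 0.0, -0.0]
force: [0.1, 0.4, 0.5]
grip_width: 85.5
```

Emit:
{"api": "apply_moves", "payload": {
  "deltas": [
    [100,0,0,0,0],
    [100,0,0,0,0]
  ]
}}

```text
clock: 7.1
position: [433.7, 222.7, 313.0]
ee_rot: [0.707, 0.707, 0.0, 0.0]
force: [-0.5, 0.6, 0.1]
grip_width: 85.5
```

Run:
```python
from h import *
from station import *
f=look("wrist","w3"); print(get_obs()["position"])
tops(f,True,380,680,100,330,14,60)
look("scene","c3",(280,160,200,150))
tops(pickle.load(open("c3.pkl","rb")),False,380,680,100,330,14,60)
```

```text
[434.00448807 222.59890522 312.85700164]
[502. 170.] 290 36.2 [614.8 247.3  36.2] [13.  13.4  3.9]
[315. 193.] 1348 35.1 [433.9 223.1  34.8] [33.  33.3  3.4]
[496. 246.] 3099 56.8 [618.6 170.   56.7] [58.7 56.9  3.8]
[420. 213.] 282 35.5 [435.8 225.2  35.4] [33.5 33.1  3.8]
[333. 244.] 968 57.7 [619.7 171.9  57.7] [57.1 56.8  4. ]
[362. 274.] 85 37.0 [616.5 249.6  37. ] [13.7 12.5  3.8]
```

View pics/w3.png

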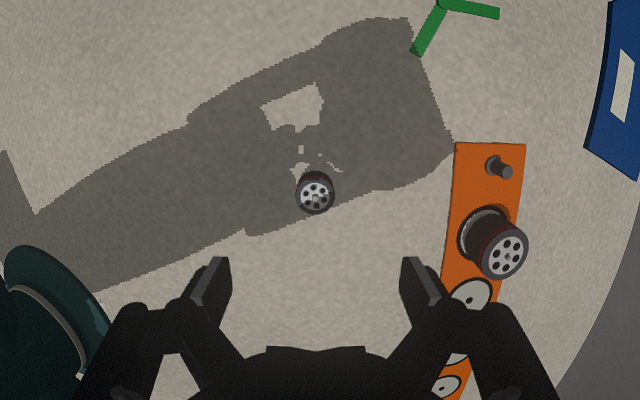

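d stands upright on its mark (wrist pixel (500,255), centre (618.6, 170.0)). b is under the tool at (315,193). Descending 132 mm.

Emit:
{"api": "apply_moves", "payload": {
  "deltas": [
    [100,0,0,4,0],
    [100,0,0,4,0],
    [100,0,0,3.5,0],
    [100,0,0,1.7,0],
    [100,0,0,0,0]
  ]
}}

```text
clock: 7.82
position: [433.8, 222.5, 180.1]
ee_rot: [0.707, 0.707, -0.001, -0.0]
force: [0.6, -0.6, 1.2]
grip_width: 85.5
```

Emit:
{"api": "apply_moves", "payload": {
  "deltas": [
    [60,0,0,0,0],
    [45,0,0,0,0],
    [30,0,0,0,0],
    [20,0,0,0,0],
    [10,0,0,0,0]
  ]
}}

```text
clock: 8.45
position: [433.8, 222.8, 181.8]
ee_rot: [0.707, 0.707, 0.001, 0.0]
force: [-1.0, -1.2, 8.0]
grip_width: 32.1
```

Emit:
{"api": "apply_moves", "payload": {
  "deltas": [
    [10,0,0,0,0],
    [10,0,0,0,0]
  ]
}}

```text
clock: 8.7
position: [433.8, 222.8, 181.8]
ee_rot: [0.707, 0.707, 0.001, 0.0]
force: [-0.3, -0.2, 7.3]
grip_width: 32.3
```

Emit:
{"api": "apply_moves", "payload": {
  "deltas": [
    [10,0,0,-2,0],
    [10,0,0,-4,0],
    [10,0,0,-4,0],
    [10,-1.65,1.375,0,0],
    [10,-3.3,2.75,0,0]
  ]
}}

```text
clock: 9.32
position: [474.8, 173.3, 281.8]
ee_rot: [0.706, 0.708, 0.001, 0.0]
force: [0.6, 0.6, -0.8]
grip_width: 32.4
```

Emit:
{"api": "apply_moves", "payload": {
  "deltas": [
    [10,-3.3,2.75,0,0],
    [10,-3.3,2.75,0,0],
    [10,-3.3,2.75,0,0],
    [10,-3.3,2.75,0,0],
    [10,-3.3,2.75,0,0]
  ]
}}

```text
clock: 9.95
position: [613.0, 7.0, 281.0]
ee_rot: [0.707, 0.707, 0.0, 0.0]
force: [0.0, 0.6, 0.4]
grip_width: 32.0
```

Emit:
{"api": "apply_moves", "payload": {
  "deltas": [
    [10,-1.65,1.375,0,0],
    [10,0,0,2,0],
    [10,0,0,2,0],
    [10,0,0,0,0],
    [10,0,0,0,0]
  ]
}}

```text
clock: 10.58
position: [625.8, -7.7, 241.0]
ee_rot: [0.707, 0.707, 0.0, 0.0]
force: [-0.3, 0.6, -0.0]
grip_width: 32.6
```

Run:
```python
from h import *
from station import *
f=look("wrist","w4"); print(get_obs()["position"],get_obs()["grip_width"])
tops(f,True,601,651,-40,30,90,105)
tops(f,True,585,681,100,230,45,65)
```

```text
[625.96003899  -7.81052805 241.40214642] 32.1594067355947
[315. 282.] 4505 96.6 [626.   -7.5  96.6] [49.9 24.   4. ]
```

View pics/w4.png

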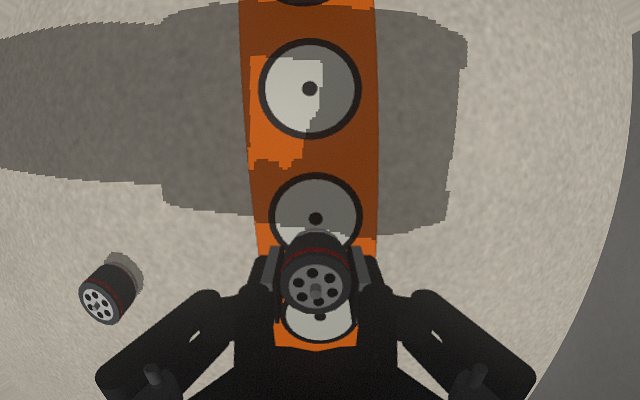

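b is held at (316,283). Mark dots show at (310,89), (316,218) and (320,317). I'll convert them to coordinates.

Run:
```python
from h import *
f=pickle.load(open("w4.pkl","rb"))
print(onz(f,[(310,88.5),(316,218),(320,317)],6,True).round(1)); print(onz(f,[(316,288)],103,True))
```

```text
[[ 623.    80.2    6. ]
 [ 626.9   -9.4    6. ]
 [ 630.4 -100.9    6. ]]
[[626.6459662   -1.37956521 103.        ]]
```

The mark is at (626.7, -9.2), so I'll shift -1.4 mm in y and lower.

Emit:
{"api": "apply_moves", "payload": {
  "deltas": [
    [10,-0.14,0.05,2,0],
    [10,0,0,2,0],
    [10,0,0,1,0],
    [10,0,0,0.2,0],
    [10,0,0,0,0]
  ]
}}

```text
clock: 11.25
position: [626.5, -9.7, 188.4]
ee_rot: [0.707, 0.707, -0.0, -0.0]
force: [1.3, -0.6, -0.1]
grip_width: 32.2
```

Emit:
{"api": "apply_moves", "payload": {
  "deltas": [
    [10,0,0,0.05,0],
    [10,0,0,0.05,0],
    [10,0,0,0,0]
  ]
}}

```text
clock: 11.62
position: [626.5, -9.7, 187.9]
ee_rot: [0.707, 0.707, 0.0, 0.0]
force: [-0.3, 1.1, 2.3]
grip_width: 32.6
```

Emit:
{"api": "apply_moves", "payload": {
  "deltas": [
    [10,0,0,0.05,0],
    [10,0,0,0,0]
  ]
}}

```text
clock: 11.88
position: [626.6, -9.7, 187.8]
ee_rot: [0.707, 0.707, 0.0, 0.0]
force: [-3.1, -0.2, 6.7]
grip_width: 32.6
```

Emit:
{"api": "apply_moves", "payload": {
  "deltas": [
    [45,0,0,0,0],
    [60,0,0,0,0],
    [75,0,0,0,0],
    [90,0,0,0,0],
    [100,0,0,0,0]
  ]
}}

```text
clock: 12.5
position: [626.5, -9.7, 187.2]
ee_rot: [0.707, 0.707, -0.0, -0.0]
force: [0.2, -0.4, -0.3]
grip_width: 85.3
```

Emit:
{"api": "apply_moves", "payload": {
  "deltas": [
    [100,0,0,-3,0],
    [100,0,0,-5,0],
    [100,0,0,-4.5,0]
  ]
}}

```text
clock: 12.88
position: [626.4, -9.7, 313.8]
ee_rot: [0.707, 0.707, 0.0, 0.0]
force: [-0.2, -0.8, -0.3]
grip_width: 85.4
```

Next is c, at (440.7, -77.4).

Emit:
{"api": "apply_moves", "payload": {
  "deltas": [
    [100,-1.35,-3.72,0,0],
    [100,-1.35,-3.72,0,0],
    [100,-1.35,-3.72,0,0],
    [100,-1.35,-3.72,0,0],
    [100,-1.35,-3.72,0,0]
  ]
}}

```text
clock: 13.5
position: [439.3, -77.5, 312.2]
ee_rot: [0.707, 0.707, 0.0, 0.0]
force: [-0.4, -1.3, 0.7]
grip_width: 85.3
```

Emit:
{"api": "apply_moves", "payload": {
  "deltas": [
    [100,0,0,0,0],
    [100,0,0,0,0]
  ]
}}

```text
clock: 13.75
position: [440.7, -77.2, 312.5]
ee_rot: [0.707, 0.707, 0.0, 0.0]
force: [-0.1, 0.0, -0.7]
grip_width: 85.4
```

Run:
```python
from h import *
from station import *
f=look("wrist","w5"); print(get_obs()["position"])
tops(f,True,380,680,-300,330,14,60)
```

```text
[440.98550374 -77.08699799 312.37443666]
[512. 126.] 1221 40.9 [626.6  -9.7  40.9] [34.  32.6  4. ]
[314. 196.] 2585 43.0 [439.7 -78.   43. ] [44.6 44.9  3.9]
[487. 278.] 232 36.0 [ 632.3 -176.    35.8] [14.  13.4  3.4]
[308. 313.] 379 27.1 [ 434.2 -214.9   26.9] [20.3 21.6  3.6]
```

View pics/w5.png

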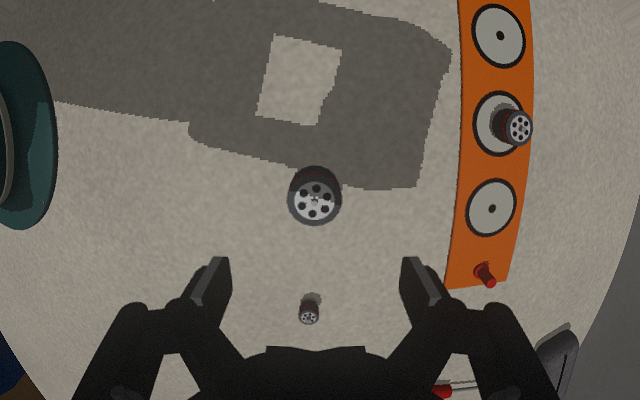

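b stands on the second mark at (626.6, -9.7). c is at (440, -78), pixel (314,196). Descending.

Emit:
{"api": "apply_moves", "payload": {
  "deltas": [
    [100,-0.07,-0.05,4,0],
    [100,0,0,4,0],
    [100,0,0,3.4,0],
    [100,0,0,1.4,0],
    [100,0,0,0,0]
  ]
}}

```text
clock: 14.42
position: [440.3, -77.7, 183.9]
ee_rot: [0.707, 0.707, -0.0, -0.001]
force: [0.1, 0.3, 0.3]
grip_width: 85.4
```

Emit:
{"api": "apply_moves", "payload": {
  "deltas": [
    [65,0,0,0,0],
    [50,0,0,0,0],
    [40,0,0,0,0],
    [30,0,0,0,0],
    [20,0,0,0,0]
  ]
}}

```text
clock: 15.05
position: [440.4, -78.0, 185.5]
ee_rot: [0.707, 0.707, 0.001, 0.001]
force: [-1.1, -0.7, 7.9]
grip_width: 44.2
```

Emit:
{"api": "apply_moves", "payload": {
  "deltas": [
    [20,0,0,0,0],
    [20,0,0,0,0]
  ]
}}

```text
clock: 15.3
position: [440.4, -78.0, 185.5]
ee_rot: [0.707, 0.707, 0.001, 0.001]
force: [-1.0, 0.5, 7.8]
grip_width: 44.4
```

Emit:
{"api": "apply_moves", "payload": {
  "deltas": [
    [20,0,0,-2,0],
    [20,0,0,-4,0],
    [20,0,0,-4,0],
    [20,1.32,1.52,0,0],
    [20,2.65,3.04,0,0]
  ]
}}

```text
clock: 15.92
position: [485.9, -37.9, 284.5]
ee_rot: [0.708, 0.707, 0.0, 0.001]
force: [0.0, -0.5, -2.1]
grip_width: 44.6
```

Emit:
{"api": "apply_moves", "payload": {
  "deltas": [
    [20,2.65,3.04,0,0],
    [20,2.65,3.04,0,0],
    [20,2.65,3.04,0,0],
    [20,2.65,3.04,0,0],
    [20,1.31,1.51,0,0]
  ]
}}

```text
clock: 16.55
position: [623.4, 82.6, 282.8]
ee_rot: [0.707, 0.708, -0.001, -0.001]
force: [0.1, -0.2, -1.9]
grip_width: 44.5
```

Emit:
{"api": "apply_moves", "payload": {
  "deltas": [
    [20,0,0,1.5,0],
    [20,0,0,1.5,0],
    [20,0,0,0,0],
    [20,0,0,0,0]
  ]
}}

```text
clock: 17.05
position: [622.1, 80.5, 254.5]
ee_rot: [0.707, 0.707, 0.0, 0.0]
force: [-0.3, -0.7, -1.6]
grip_width: 44.3
```

Run:
```python
from h import *
from station import *
f=look("wrist","w6"); print(get_obs()["position"],get_obs()["grip_width"],get_obs()["force"])
tops(f,True,601,645,40,120,100,130)
look("scene","c6",(220,130,200,150))
```

```text
[622.19147319  80.55268711 254.81877437] 44.569902575786585 [ 1.49025415 -0.00399395 -1.3036031 ]
[317. 283.] 7577 111.9 [623.   80.3 111.9] [44.  46.3  4. ]
```

View pics/w6.png

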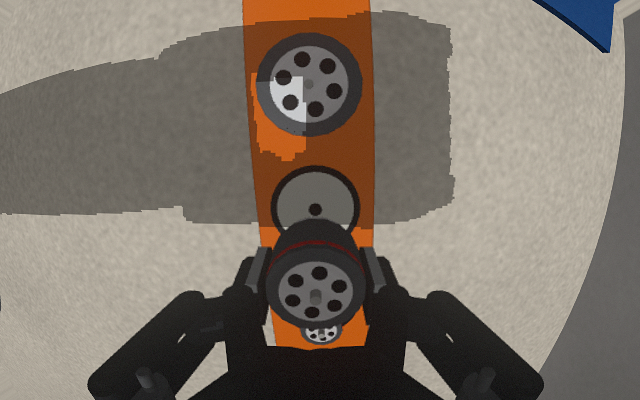

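View pics/c6.png

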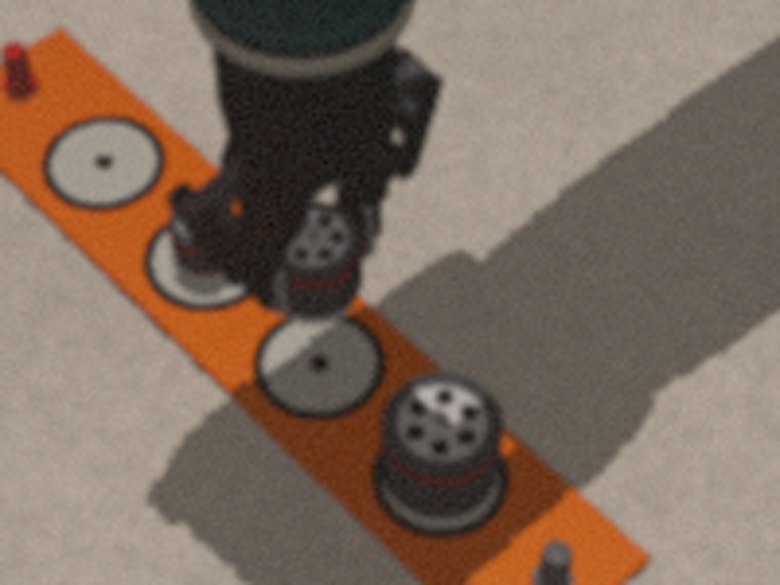

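c is held at (317,290), and the mark dot shows at (315,209). d looks centred on its ring.

Run:
```python
from h import *
f=pickle.load(open("w6.pkl","rb"))
print(onz(f,[(315,209.5)],6,True).round(1))
```

```text
[[622.5  80.    6. ]]
```

Aligned to within 0.5 mm. Lowering 63 mm to about 191.5.

Emit:
{"api": "apply_moves", "payload": {
  "deltas": [
    [20,0,0,2,0],
    [20,0,0,2.2,0],
    [20,0,0,1.5,0],
    [20,0,0,0.5,0],
    [20,0,0,0,0]
  ]
}}

```text
clock: 17.77
position: [622.4, 80.9, 191.9]
ee_rot: [0.707, 0.707, -0.0, -0.0]
force: [0.9, -0.1, -2.3]
grip_width: 44.2
```

Emit:
{"api": "apply_moves", "payload": {
  "deltas": [
    [20,0,0,0.05,0],
    [20,0,0,0.05,0],
    [20,0,0,0,0]
  ]
}}

```text
clock: 18.15
position: [622.4, 80.9, 191.6]
ee_rot: [0.707, 0.707, 0.0, 0.0]
force: [-2.4, 0.7, 4.7]
grip_width: 43.8
```

Emit:
{"api": "apply_moves", "payload": {
  "deltas": [
    [60,0,0,0,0],
    [70,0,0,0,0],
    [80,0,0,0,0],
    [90,0,0,0,0],
    [100,0,0,0,0]
  ]
}}

```text
clock: 18.77
position: [622.3, 80.9, 191.2]
ee_rot: [0.707, 0.707, -0.0, -0.0]
force: [-0.7, -0.3, 0.3]
grip_width: 85.4
```

Emit:
{"api": "apply_moves", "payload": {
  "deltas": [
    [100,0,0,-3,0],
    [100,0,0,-5,0],
    [100,0,0,-4,0]
  ]
}}

```text
clock: 19.15
position: [622.2, 80.9, 313.2]
ee_rot: [0.707, 0.707, 0.0, 0.0]
force: [-0.1, -0.4, -0.4]
grip_width: 85.4
```

Last is a, at (433.8, -213.5).

Emit:
{"api": "apply_moves", "payload": {
  "deltas": [
    [100,-3.68,-2.36,0,0],
    [100,-3.68,-2.36,0,0],
    [100,-3.68,-2.36,0,0],
    [100,-3.68,-2.36,0,0]
  ]
}}

```text
clock: 19.65
position: [527.0, -67.3, 311.3]
ee_rot: [0.707, 0.707, 0.0, 0.0]
force: [0.6, -0.7, 0.7]
grip_width: 85.6
```

Emit:
{"api": "apply_moves", "payload": {
  "deltas": [
    [100,-3.68,-2.36,0,0],
    [100,-3.68,-2.36,0,0],
    [100,-3.68,-2.36,0,0],
    [100,-3.68,-2.36,0,0],
    [100,0,0,0,0]
  ]
}}

```text
clock: 20.27
position: [432.3, -215.2, 311.4]
ee_rot: [0.708, 0.706, -0.0, 0.0]
force: [-0.0, -0.1, 0.0]
grip_width: 85.6
```

Emit:
{"api": "apply_moves", "payload": {
  "deltas": [
    [100,0,0,0,0]
  ]
}}

```text
clock: 20.4
position: [433.6, -213.4, 311.3]
ee_rot: [0.707, 0.707, 0.0, 0.0]
force: [-0.7, 0.1, 0.6]
grip_width: 85.5
```

Run:
```python
from h import *
from station import *
f=look("wrist","w7"); print(get_obs()["position"])
tops(f,True,380,680,-300,330,14,60)
look("scene","c7",(190,70,200,220))
```

```text
[ 433.82467785 -213.05425849  311.24839469]
[520.   3.] 227 39.7 [629.2 -23.5  39.6] [20.   7.3  2.9]
[519. 158.] 283 36.1 [ 633.  -176.5   36. ] [12.7 12.9  3.6]
[315. 194.] 539 27.2 [ 434.  -214.8   27.1] [20.9 21.6  3.8]
```

View pics/w7.png

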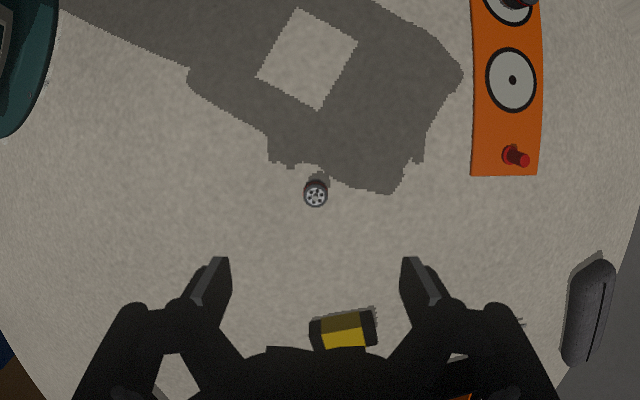

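View pics/c7.png

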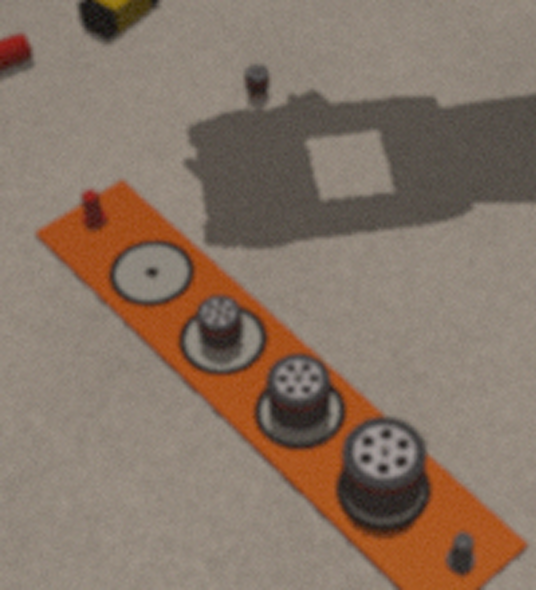

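Three motors are centred on their rings. a is at wrist pixel (315,194), which is (434, -214.5). The yellow object lies well clear. Descending to about 179.

Emit:
{"api": "apply_moves", "payload": {
  "deltas": [
    [100,-0.13,0,4,0],
    [100,0,0,4,0],
    [100,0,0,3.5,0],
    [100,0,0,1.7,0],
    [100,0,0,0,0]
  ]
}}

```text
clock: 21.12
position: [433.7, -214.4, 178.7]
ee_rot: [0.707, 0.707, -0.0, -0.001]
force: [0.1, -0.6, 0.2]
grip_width: 85.6
```

Emit:
{"api": "apply_moves", "payload": {
  "deltas": [
    [60,0,0,0,0],
    [40,0,0,0,0],
    [30,0,0,0,0],
    [20,0,0,0,0],
    [10,0,0,0,0]
  ]
}}

```text
clock: 21.75
position: [433.7, -214.9, 179.9]
ee_rot: [0.707, 0.707, 0.0, 0.0]
force: [-0.9, 2.1, 6.5]
grip_width: 20.0
```

Emit:
{"api": "apply_moves", "payload": {
  "deltas": [
    [5,0,0,0,0],
    [5,0,0,0,0],
    [5,0,0,0,0]
  ]
}}

```text
clock: 22.12
position: [433.7, -214.9, 179.9]
ee_rot: [0.707, 0.707, 0.0, 0.0]
force: [-1.6, 1.0, 5.9]
grip_width: 19.9
```

Emit:
{"api": "apply_moves", "payload": {
  "deltas": [
    [5,0,0,-2,0],
    [5,0,0,-4,0],
    [5,0,0,-4,0],
    [5,0.96,1.64,0,0],
    [5,1.92,3.27,0,0]
  ]
}}

```text
clock: 22.75
position: [482.9, -185.9, 279.3]
ee_rot: [0.708, 0.707, 0.0, 0.0]
force: [0.9, 0.4, -0.1]
grip_width: 19.7
```

Emit:
{"api": "apply_moves", "payload": {
  "deltas": [
    [5,1.92,3.27,0,0],
    [5,1.92,3.27,0,0],
    [5,1.92,3.27,0,0],
    [5,1.92,3.27,0,0],
    [5,0.97,1.64,0,0]
  ]
}}

```text
clock: 23.38
position: [631.0, -98.2, 277.9]
ee_rot: [0.707, 0.708, -0.0, -0.001]
force: [-0.1, -0.3, -0.9]
grip_width: 19.8
```

Emit:
{"api": "apply_moves", "payload": {
  "deltas": [
    [5,0,0,2,0],
    [5,0,0,2,0],
    [5,0,0,0,0],
    [5,0,0,0,0]
  ]
}}

```text
clock: 23.88
position: [629.5, -100.0, 239.5]
ee_rot: [0.707, 0.707, 0.0, 0.0]
force: [0.1, 0.1, 0.1]
grip_width: 19.4
```

Run:
```python
from h import *
from station import *
f=look("wrist","w8"); print(get_obs()["position"],get_obs()["grip_width"])
tops(f,True,615,645,-130,-70,80,100)
look("side","s8",(300,130,200,160))
```

```text
[629.65465811 -99.88266562 239.88618148] 19.467973802425252
[315. 274.] 2290 92.4 [630.  -99.9  92.4] [29.9 22.3  3.9]
```

View pics/w8.png

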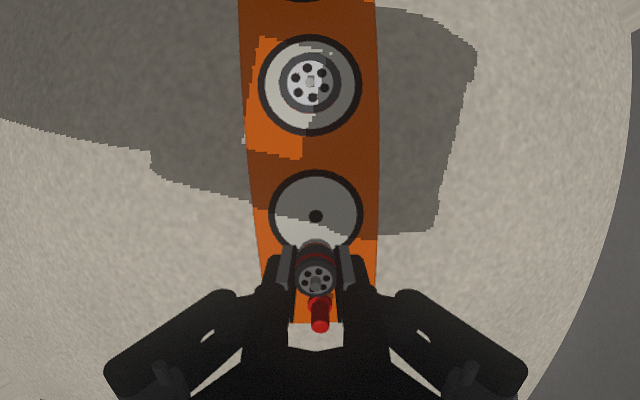

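View pics/s8.png

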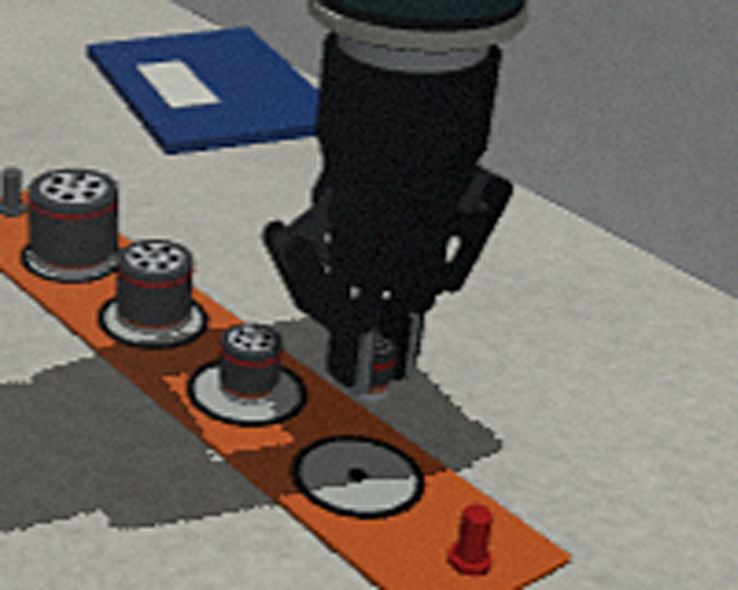

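Run:
```python
from h import *
f=pickle.load(open("w8.pkl","rb"))
print(onz(f,[(315.5,216)],6,True).round(1))
```

```text
[[630.2 -99.6   6. ]]
```

Aligned to within 0.5 mm. Lowering to about 186.

Emit:
{"api": "apply_moves", "payload": {
  "deltas": [
    [5,0,0.04,2,0],
    [5,0,0,2,0],
    [5,0,0,1,0],
    [5,0,0,0.2,0],
    [5,0,0,0,0]
  ]
}}

```text
clock: 24.6
position: [630.2, -99.5, 186.9]
ee_rot: [0.707, 0.707, -0.0, -0.0]
force: [0.6, 0.5, -0.8]
grip_width: 19.9
```

Emit:
{"api": "apply_moves", "payload": {
  "deltas": [
    [5,0,0,0.1,0],
    [5,0,0,0.1,0],
    [5,0,0,0,0]
  ]
}}

```text
clock: 24.98
position: [630.3, -99.5, 186.0]
ee_rot: [0.707, 0.707, 0.0, 0.0]
force: [-2.5, -0.3, 6.9]
grip_width: 19.9
```

Emit:
{"api": "apply_moves", "payload": {
  "deltas": [
    [30,0,0,0,0],
    [45,0,0,0,0],
    [60,0,0,0,0],
    [80,0,0,0,0],
    [100,0,0,0,0]
  ]
}}

```text
clock: 25.6
position: [630.2, -99.5, 185.2]
ee_rot: [0.707, 0.707, -0.0, -0.0]
force: [-0.1, -0.1, -0.3]
grip_width: 83.8
```

Emit:
{"api": "apply_moves", "payload": {
  "deltas": [
    [100,0,0,-3,0],
    [100,0,0,-5,0],
    [100,0,0,-5,0],
    [100,0,-5,0,0],
    [100,0,-5,0,0]
  ]
}}

```text
clock: 26.22
position: [529.1, -99.4, 315.6]
ee_rot: [0.707, 0.707, 0.0, 0.0]
force: [0.3, -0.8, 0.7]
grip_width: 85.0
```

Emit:
{"api": "apply_moves", "payload": {
  "deltas": [
    [100,-5,-3,0,0],
    [100,-5,-3,0,0],
    [100,0,0,0,0],
    [100,0,0,0,0]
  ]
}}

```text
clock: 26.72
position: [470.2, -199.5, 315.3]
ee_rot: [0.707, 0.707, 0.0, 0.0]
force: [0.1, 0.8, 0.3]
grip_width: 85.4
```

Run:
```python
from h import *
from station import *
f=look("scene","c9",(190,120,260,220)); tops(f,False,560,680,-300,300,18,65)
f=look("side","s9",(260,160,240,160)); tops(f,False,560,680,-300,300,18,65)
f=look("wrist","w9"); tops(f,True,560,680,-300,300,18,65); print(get_obs()["position"])
```

```text
[245. 166.] 104 33.6 [630.9 -97.   33.6] [20.8 20.9  3.8]
[271. 190.] 278 41.9 [627.8  -6.7  41.8] [32.4 32.2  3.8]
[301. 216.] 556 49.9 [623.5  84.7  49.9] [43.9 43.7  3.9]
[333. 243.] 963 57.7 [619.6 173.1  57.7] [56.5 57.1  4. ]
[362. 274.] 73 36.8 [615.8 249.6  36.6] [11.8 11.7  3.6]
[317. 184.] 346 57.0 [617.1 170.   56.5] [54.9 58.6  3. ]
[367. 226.] 267 40.8 [624.8 -10.1  40.7] [33.3 31.6  3.4]
[398. 250.] 133 33.2 [ 628.5 -100.4   33. ] [22.2 20.4  3.3]
[428. 273.] 96 35.8 [ 631.9 -177.5   35.9] [13.5 13.3  3.6]
[488.   6.] 468 40.6 [628.1 -20.   40.6] [29.3 14.5  3.9]
[490.  90.] 506 33.2 [630.8 -99.9  33. ] [22.  21.4  3.6]
[486. 171.] 260 36.3 [ 632.9 -175.7   35.9] [12.7 12.5  3.2]
[ 470.71853566 -198.73274112  315.08806755]
```

View pics/c9.png

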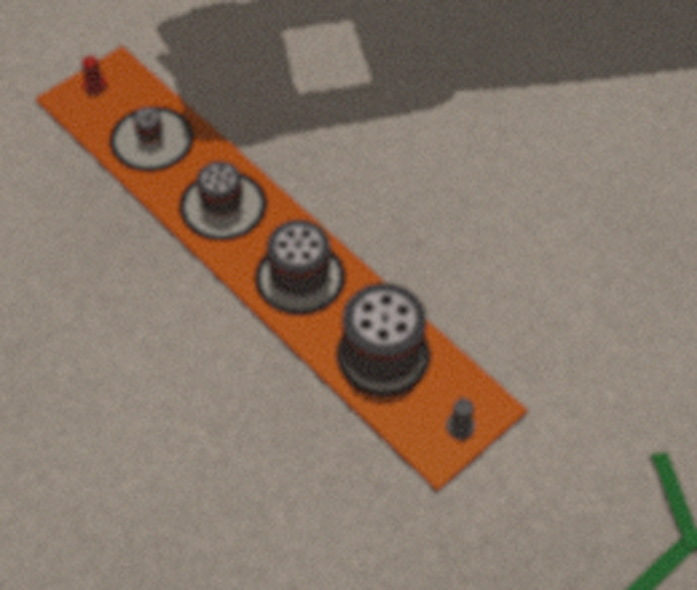

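View pics/s9.png

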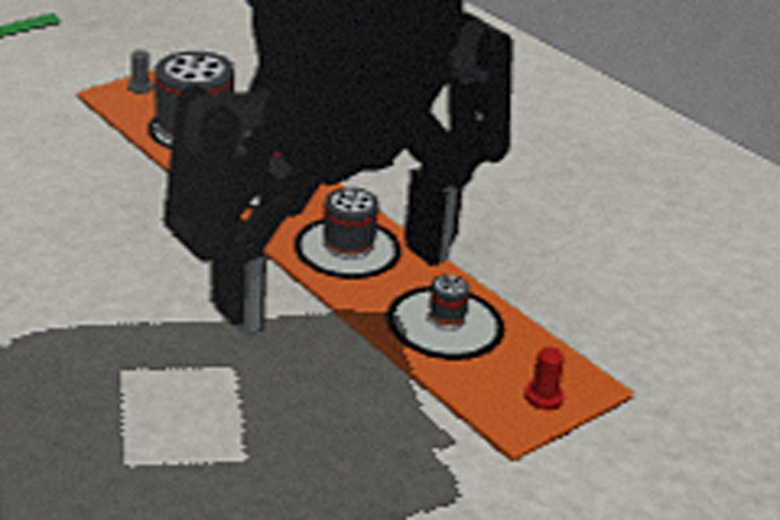

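All four stand upright, smallest to largest from the red post, on rings that look concentric. The gripper is clear of everything, so I'm handing in.

```bash
python3 -c "
from station import *
print(job_done())"
```

```text
the job is handed in; nothing more can be done
None
```

The four motors stand upright on the ring marks, smallest at the red post: a, b, c, then d at the grey post. I gripped each across the strip, lined it up with its mark using the wrist camera, and set it down until it just touched. I never went near the propeller. The job was handed in at about 27 s with the gripper open and well clear.

**Last checks:**
- **Pictures:** the final scene picture shows all four standing and concentric with their rings. In the side picture the gripper hid c and part of d.
- **Wrist camera:** a, b and d measured within about 1 mm of their marks after release. c was not fully in the wrist view after release; it was within about 0.5 mm of its mark before I lowered it.
- **Disagreement:** the scene camera put the motors 1 to 3 mm off their marks in both x and y. Most of the offset grows with height, so I read it as calibration error and made no correction.
- **Forces:** the force readings after each move stayed at about 10 N or less, far below the limits.

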